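# Tip the battery tray into its scoop and weigh the scoop

### The job

Raise the handle end of the battery tray until all three batteries have slid down into the orange scoop at its low end, then lower the tray flat again. Lift the scoop out and set it down gently, level, in the middle of the bench scale's platform with all three batteries lying in it. Do not touch the batteries with the gripper, and leave the bottle, reel and adapter where they are.

Things in the scene. Friction and masses are not known exactly. Their poses are not given: they have to be found in the camera images.
- tray_hinge (a point): Middle of the hinge line of the tilting tray, 22 mm above the bench, fixed. z up; +y points level along the tray from the hinge (low end) to the handle end; x lies along the hinge line. Under the tray is a fixed grey stand plate, 136 x 228 mm. From 6 to 92 mm along +y the tray has a well for the scoop, 124 mm wide, its floor 9 mm below the hinge line (tray flat).
- tray (a joint): Tilt of the aluminium tray (0.3 to 0.5 kg), rad: 0 = flat on its stop, grows as the handle end rises, stop at 0.75. Turns freely, falls flat if let go. Deck: 92 to 218 mm along +y from the hinge, 106 mm wide, floor 28 mm above the bench; wall tops 46 to 50 mm above the bench. The deck is slippery: batteries begin to slide at about 0.27 to 0.40 rad.
- tray_handle (a point): Middle of the tray's black round handle bar, 14 mm thick, 90 mm long, parallel to the hinge line, a rod at each end, 36 mm outside the tray's high end wall. Flat: 258 mm along +y from the hinge line, 45 mm above it (67 mm above the bench). Pinch it from above. This frame turns with the tray: y away from the hinge, z out of the deck.
- scoop: Orange scoop standing loose in the well (3 mm play each side, 6 mm along). 118 mm (x) by 80 mm (y); walls 26 mm high at the back (-y) and sides, open to the deck (+y) but for a 3 mm lip. Its 2.6 mm floor lies 12 mm below the deck: batteries slide in and over one another. 0.1 to 0.21 kg. Origin: centre of its underside, z up.
- scoop_grip (a point): Centre of the scoop's black bridge handle, a bar 118 mm long (scoop's x), 14 mm thick (y), 18 mm high, spanning the scoop above its middle, 66 mm above the scoop's underside. Pinch it from above across its 14 mm.
- scale_pan (a point): Centre of the top of the bench scale's flat steel platform, 26 mm above the bench; platform 160 mm square, on a fixed grey body 205 x 168 mm. z up.
- battery_1_centre (a point): Centre of a black phone battery, a flat slab 42 mm (x) by 66 mm (y) by 5 mm, 38 g, loose, lying flat on the tray's deck at the start.
- battery_2_centre (a point): Centre of a light grey phone battery, a flat slab 42 mm (x) by 66 mm (y) by 5 mm, 38 g, loose, lying flat on the tray's deck at the start.
- battery_3_centre (a point): Centre of a black phone battery, a flat slab 42 mm (x) by 66 mm (y) by 5 mm, 38 g, loose, lying flat on the tray's deck at the start.
- flux_bottle: White bottle 26 mm wide, 32 mm high, a bystander; origin under its centre.
- solder_reel: Yellow reel of solder, 54 mm wide, 33 mm high, a bystander; origin under its centre.
- adapter: Black power adapter 42 x 75 x 28 mm, a bystander; origin under its centre.
Things that resemble listed ones, but are neither listed nor needed, are in the scene too. There is more than one size of the scoop; the one meant has the size given above.

How it is judged:
On the way, in this order (a step that is already met when the one before it is completed fails the run):
1. the tray is raised (tilt above 0.15 rad) and all three batteries lie in the scoop in its well (value of joint tray above 0.15 rad and x of battery_1_centre in the frame of scoop between -0.045 and 0.045 m and y of battery_1_centre in the frame of scoop between -0.04 and 0.025 m and z of battery_1_centre in the frame of scoop between 0 and 0.026 m and x of battery_2_centre in the frame of scoop between -0.045 and 0.045 m and y of battery_2_centre in the frame of scoop between -0.04 and 0.025 m and z of battery_2_centre in the frame of scoop between 0 and 0.026 m and x of battery_3_centre in the frame of scoop between -0.045 and 0.045 m and y of battery_3_centre in the frame of scoop between -0.04 and 0.025 m and z of battery_3_centre in the frame of scoop between 0 and 0.026 m and distance between scoop and tray_hinge below 0.065 m), for 0.2 s.
2. the tray is flat again (tilt below 0.06 rad) with all three batteries in the scoop, still in its well (value of joint tray below 0.06 rad and x of battery_1_centre in the frame of scoop between -0.045 and 0.045 m and y of battery_1_centre in the frame of scoop between -0.04 and 0.025 m and z of battery_1_centre in the frame of scoop between 0 and 0.026 m and x of battery_2_centre in the frame of scoop between -0.045 and 0.045 m and y of battery_2_centre in the frame of scoop between -0.04 and 0.025 m and z of battery_2_centre in the frame of scoop between 0 and 0.026 m and x of battery_3_centre in the frame of scoop between -0.045 and 0.045 m and y of battery_3_centre in the frame of scoop between -0.04 and 0.025 m and z of battery_3_centre in the frame of scoop between 0 and 0.026 m and distance between scoop and tray_hinge below 0.065 m), for 0.2 s.
At the end, for the whole second after the job is handed in: The scoop stands level (within 0.1 rad) on the platform, centre within 30 mm of the platform's, at rest; the centres of all three batteries lie in it (within 45 mm of its middle sideways, 40 mm to the back, 25 mm to the open front, under 26 mm above its underside); the tray is flat (below 0.06 rad) (x of battery_1_centre in the frame of scoop between -0.045 and 0.045 m and y of battery_1_centre in the frame of scoop between -0.04 and 0.025 m and z of battery_1_centre in the frame of scoop between 0 and 0.026 m and x of battery_2_centre in the frame of scoop between -0.045 and 0.045 m and y of battery_2_centre in the frame of scoop between -0.04 and 0.025 m and z of battery_2_centre in the frame of scoop between 0 and 0.026 m and x of battery_3_centre in the frame of scoop between -0.045 and 0.045 m and y of battery_3_centre in the frame of scoop between -0.04 and 0.025 m and z of battery_3_centre in the frame of scoop between 0 and 0.026 m and value of joint tray below 0.06 rad and horizontal distance between scoop and scale_pan below 0.03 m and z of scoop in the frame of scale_pan between -0.006 and 0.006 m and angle between scoop's own z axis and vertical below 0.1 rad and linear speed of each of scoop, battery_1, battery_2, battery_3 below 0.03 m/s); the robot touches nothing.
It fails at once if the gripper or arm touches a battery (contact force between any of the fingers, the arm and battery_1 above 0.5 N or contact force between any of the fingers, the arm and battery_2 above 0.5 N or contact force between any of the fingers, the arm and battery_3 above 0.5 N).
It fails at once if the scoop is dropped or slammed on the scale (over 50 N) (contact force between scoop and scale above 50 N).
It fails at once if the bottle, reel or adapter is moved by more than 30 mm (distance of any of flux_bottle, solder_reel, adapter from where it was at the start of the episode above 0.03 m).
It also fails if it takes over 61 s, if anything falls off the work surface, if the arm or the gripper's body presses on something with over 40 N, if the wrist force passes 120 N, or if a joint passes its speed limit or range.

### The arm

A 6-joint arm with a two-finger parallel gripper is mounted at the origin on a cart in front of the work surface, level with it; the furniture and walls round the work are solid. World frame = base frame: x ahead of the robot, y to its left, z up, the work surface at z = 0. Lengths are in m, angles in rad, forces in N, time in s.
With the tool pointing down it reaches from about 0.35 to 0.975 m from the base axis. Payload 4.9 kg.
Tool frame: the origin (TCP) lies at the very end of the fingers, on their centre line; the grasp point (between the pads) lies 19 mm behind it; z points along the fingers, y is the line along which they close (so a half turn about z gives the same grasp; the last joint's range is limited). The gripper opens to 85 mm and grips with 20 to 120 N. Pads are 22 mm wide; open, the fingers measure 114 mm over their backs; the gripper's body (76 mm by 85 mm) begins 54 mm behind the grasp point. The pads swing forward as they close: fully open they stand 13 mm farther back than shut.
Start: joints at [-1.233, 0.053, 1.613, -0, 1.476, -0.119], TCP at [0.276, -0.561, 0.231] pointing down, gripper open.
Joint ranges: [-3.01, 3.01], [-1.01, 2.22], [0.06, 2.58], [-1.02, 4.17], [0.09, 2.62], [-3.14, 3.14]. Speed limits (rad/s): [2.57, 2.57, 3.14, 3.14, 3.14, 3.14].

### API

Orientations are given as a rotation vector (axis times angle).
In Python, from station import ctrl gives the robot as it stands.
- The arm moves only by the tool jog_arm, never from a script. Its argument "plan" is a list of rows, each a list of 7 numbers: the shift along the tool's x, y, z in units of 0.02 m (1.0 is 0.02 m), then the turn, a rotation vector about the tool's x, y, z in units of 45 degrees (1.0 is 45 degrees), then the opening, from -1 (shut) to 1 (fully open). A call has 1 to 8 rows; each row shifts and turns the commanded pose from where the row before left it, along the tool's axes as they then stand; what a row does not reach is not made up. A row lasts 1/10 s, in which the tool goes at most 50 mm and 8.59 degrees, less where a joint would pass 70% of its speed; a pose out of reach is approached as far as the arm can. A call with a number of a shift or a turn outside -1 to 1 is refused whole. A call with a gripper value outside its range is refused whole. The fingers move at their own pace and stop on an object; "grip_force" is the grip in N (left out, the last holds). Time passes only in rows, so rows that do not move let the fingers close. It gives the time, the measured TCP pose, the force, the opening and the grip force at its end, in the units of the state.
- ctrl.get_obs(): the state, without advancing time (a new reading comes with each control period).
- ctrl.get_image(name): name is "scene" or "side" or "wrist"; returns (picture, depth): 384x512x3 uint8, red, green, blue; 384x512 float32, m along the optical axis (not along the pixel's ray), 0 where there is no reading.
- ctrl.camera_info(name): a dict with "camera_matrix" (3x3 intrinsics, pixels), "rvec" (rotation vector, rad) and "tvec" (3), from world to camera coordinates, as OpenCV has them; the wrist camera has in their place "T_tool_cam" (4x4, takes a point from camera to tool coordinates, whose origin is the TCP and whose axes are the flange's). Camera axes: x right, y down, z forward; pixel columns grow to the right and rows downward; lengths in m; the calibration is good to about 2 mm. A picture is of the moment at which its call begins: read the wrist's pose just before it. camera_info takes no time and is no camera call.
- ctrl.finish_job(): hands the job in; it is judged then, once.
The state is a dict: "t": time; "q": joint angles; "dq": joint speeds; "effort": joint torques, N m; "tool_pos": TCP position; "tool_rot": TCP orientation; "contact_force": force on the tool from outside, world axes, zero at the start; "wrist_torque": the same for the moment, N m; "opening": finger opening in m; "grip_force": force on a finger pad.
Only numpy, scipy, OpenCV 4.12 (cv2) and the standard library are available. Lean on these libraries where they do the work, as an engineer would, in place of code of your own. Each camera call takes 0.05 s, during which the arm holds its last target. There are 200 camera calls.

## Working session

There is one attempt and no reset: what is moved stays moved. The work goes in short steps, Python scripts to look and compute and a tool call to move; the robot and the scene stay as the last step left them, time stands still between calls to the robot, and variables do not carry over. Pictures are saved under pics/ and viewed, at most 10 in all, crops included, and the job is handed in when it is done.

Besides the shell and the picture viewer there is one more tool, called after "Call:" as a command line: name --pt "numbers of a row" for each row, then --argument value for the rest. jog_arm: Moves the arm, as the interface text tells. Shifts and turns lie within -1 to 1; 1 stands for 0.02 m of shift or 45 degrees of turn. Its arguments: {"type":"object","properties":{"plan":{"type":"array"},"grip_force":{"type":"number"}},"required":["plan"]}

```bash
mkdir -p pics; cat > h.py <<'E'
import numpy as np, cv2
from station import ctrl
from scipy.spatial.transform import Rotation as R
def cam(n):
    c=ctrl.camera_info(n); K=np.array(c["camera_matrix"])
    if n=="wrist":
        o=ctrl.get_obs(); T=np.eye(4); T[:3,:3]=R.from_rotvec(o["tool_rot"]).as_matrix(); T[:3,3]=o["tool_pos"]
        return K,T@np.array(c["T_tool_cam"])
    W=np.eye(4); W[:3,:3]=R.from_rotvec(np.ravel(c["rvec"])).as_matrix(); W[:3,3]=np.ravel(c["tvec"])
    return K,np.linalg.inv(W)
def plane(K,T,uv,z):
    uv=np.atleast_2d(uv).astype(float)
    d=np.c_[uv,np.ones(len(uv))]@np.linalg.inv(K).T@T[:3,:3].T
    return T[:3,3]+d*((z-T[2,3])/d[:,2])[:,None]
def cloud(K,T,depth):
    v,u=np.mgrid[:depth.shape[0],:depth.shape[1]]
    p=np.stack([u,v,np.ones_like(u)],-1)*depth[...,None]
    return (p@np.linalg.inv(K).T)@T[:3,:3].T+T[:3,3]
def grab(n):
    K,T=cam(n); im,d=ctrl.get_image(n); return K,T,im,d
E
python3 - <<'E'
from h import *
print(ctrl.get_obs())
ims=[]
for n in("scene","side"):
    K,T,im,d=grab(n); np.savez(f"{n}0.npz",K=K,T=T,im=im,d=d); cv2.imwrite(f"pics/{n}0.png",im[...,::-1]); print(n,T[:3,3].round(3),T[:3,2].round(2))
E
```

```text
{'t': 0.0, 'q': array([-1.23299337e+00,  5.33293562e-02,  1.61428787e+00,  1.31341117e-05,
        1.47599151e+00, -1.18990554e-01]), 'dq': array([ 0.00011111,  0.00037423,  0.00061567, -0.00075295,  0.0026776 ,
        0.00033422]), 'effort': array([ 1.39732951e-03, -3.93679655e+01, -3.70176530e+01, -2.54661904e-05,
        7.12899680e-03,  6.93886079e-06]), 'tool_pos': array([ 0.27547331, -0.56032856,  0.23008373]), 'tool_rot': array([-3.05805458e+00, -7.10851496e-01,  3.25161269e-04]), 'contact_force': array([-0.31293964, -0.40336837, -0.04297726]), 'wrist_torque': array([-0.00052964, -0.02477988,  0.03680069]), 'grip_force': 0.0, 'opening': 0.0849907639701144}
scene [-0.267 -0.771  1.096] [ 0.53  0.49 -0.69]
side [ 0.77  -0.639  0.858] [-0.24  0.61 -0.75]
```

View pics/scene0.png

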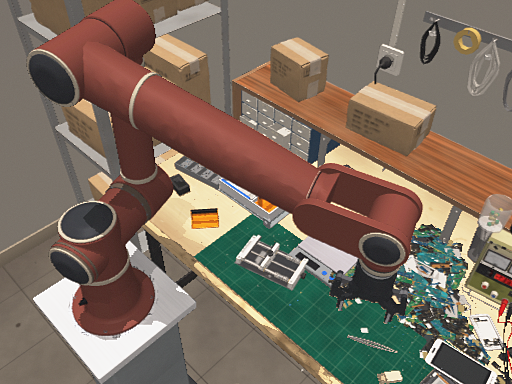

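View pics/side0.png

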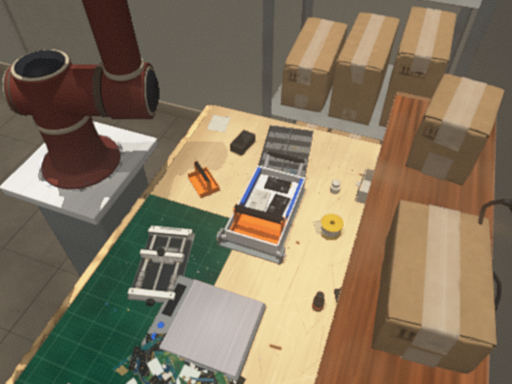

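```bash
python3 - <<'E'
from h import *
z=np.load("side0.npz"); im=z["im"]; c=im[110:385,130:350]
cv2.imwrite("pics/side0c.png",cv2.resize(c[:,:,::-1],None,fx=2.1,fy=2.1,interpolation=cv2.INTER_CUBIC))
P=cloud(z["K"],z["T"],z["d"])
for u,v in [(287,130),(287,145),(262,225),(270,190),(265,213),(210,325),(245,240),(335,186),(331,226),(242,142),(203,180),(165,260)]: print(u,v,P[v,u].round(3))
E
```

```text
287 130 [0.505 0.307 0.017]
287 145 [0.527 0.239 0.023]
262 225 [ 0.556 -0.043  0.015]
270 190 [0.54  0.059 0.028]
265 213 [ 0.569 -0.061  0.088]
210 325 [ 0.548 -0.322  0.027]
245 240 [ 0.538 -0.108  0.031]
335 186 [0.69  0.133 0.025]
331 226 [ 0.713 -0.002  0.035]
242 142 [0.405 0.202 0.027]
203 180 [0.355 0.048 0.006]
165 260 [ 0.388 -0.216  0.022]
```

View pics/side0c.png

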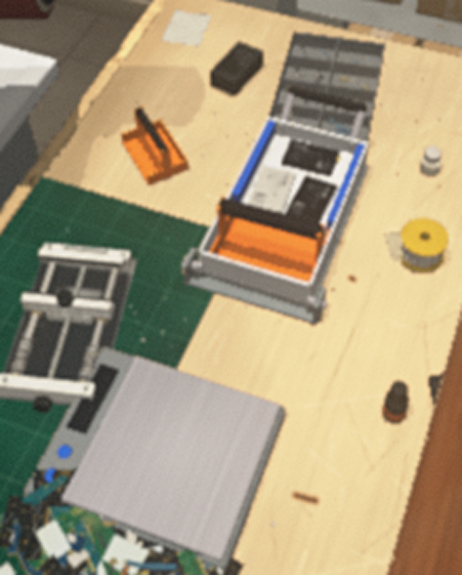

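```bash
python3 - <<'E'
from h import *
z=np.load("side0.npz"); im=z["im"].astype(int); P=cloud(z["K"],z["T"],z["d"]); s=im.sum(-1)
v,u=np.mgrid[:384,:512]
def box(p,name):
    r=cv2.minAreaRect(p[:,:2].astype(np.float32)); print(name,len(p),"c",np.round(r[0],4),"size",np.round(r[1],4),"ang",round(r[2],2),"z",np.percentile(p[:,2],[5,50,95]).round(4)); print("  corners",np.round(cv2.boxPoints(r),3).tolist())
m=(u>255)&(u<320)&(v>140)&(v<175)&(s<170)&(P[...,2]>.058)&(P[...,2]<.085); box(P[m],"handle")
m=(u>220)&(u<300)&(v>195)&(v<235)&(s<170)&(P[...,2]>.079); box(P[m],"bridge")
m=(P[...,2]>.022)&(P[...,2]<.03)&(u>150)&(u<275)&(v>275)&(v<375)
n,l,st,_=cv2.connectedComponentsWithStats(m.astype(np.uint8)); k=1+st[1:,4].argmax(); mm=cv2.erode((l==k).astype(np.uint8),np.ones((3,3)))>0; box(P[mm],"pan+")
# orange
o=(im[...,0]>170)&(im[...,2]<90)&(im[...,1]<150)&(u>225)&(u<300)&(v>200); box(P[o],"orange")
w=(P[...,2]>.038)&(P[...,2]<.055)&(u>215)&(u<310)&(v>160)&(v<262); box(P[w],"walltops")
np.set_printoptions(suppress=True)
E
```

```text
handle 54 c [0.5518 0.1424] size [0.0921 0.0102] ang 3.08 z [0.0669 0.0706 0.0745]
  corners [[0.5059999823570251, 0.14499999582767487], [0.5059999823570251, 0.13500000536441803], [0.5979999899864197, 0.14000000059604645], [0.5979999899864197, 0.15000000596046448]]
bridge 105 c [ 0.6764 -0.3321] size [0.0921 0.634 ] ang 25.21 z [0.0794 0.0834 0.0889]
  corners [[0.5, -0.06499999761581421], [0.7699999809265137, -0.6389999985694885], [0.8529999852180481, -0.5989999771118164], [0.5830000042915344, -0.026000000536441803]]
pan+ 5067 c [ 0.5527 -0.3168] size [0.1551 0.1563] ang 0.64 z [0.0241 0.0264 0.0288]
  corners [[0.4740000069141388, -0.23999999463558197], [0.47600001096725464, -0.3959999978542328], [0.6309999823570251, -0.39399999380111694], [0.6290000081062317, -0.23800000548362732]]
orange 834 c [ 0.6228 -0.3354] size [0.127  0.6618] ang 15.0 z [0.0138 0.0163 0.0193]
  corners [[0.47600001096725464, -0.03200000151991844], [0.6470000147819519, -0.6710000038146973], [0.7699999809265137, -0.6389999985694885], [0.5979999899864197, 0.0010000000474974513]]
walltops 1092 c [0.5537 0.0027] size [0.2503 0.1542] ang 89.59 z [0.0389 0.048  0.0522]
  corners [[0.47600001096725464, -0.12200000137090683], [0.6299999952316284, -0.12300000339746475], [0.6320000290870667, 0.12700000405311584], [0.47699999809265137, 0.12800000607967377]]
```

```bash
python3 - <<'E'
from h import *
z=np.load("side0.npz"); im=z["im"].astype(int); P=cloud(z["K"],z["T"],z["d"]); s=im.sum(-1)
v,u=np.mgrid[:384,:512]; ok=z["d"]>0
def line(p,name):
    r=cv2.minAreaRect(p[:,:2].astype(np.float32)); f=np.polyfit(p[:,0],p[:,1],1); print(name,len(p),"c",np.round(r[0],4),np.round(r[1],4),round(r[2],1),"fit yaw deg",np.degrees(np.arctan(f[0])).round(2),"med",np.median(p,0).round(4),"xr",p[:,0].min().round(4),p[:,0].max().round(4), "zmax",np.percentile(p[:,2],97).round(4))
line(P[ok&(u>255)&(u<320)&(v>140)&(v<175)&(s<170)&(P[...,2]>.058)&(P[...,2]<.085)],"handle")
line(P[ok&(u>220)&(u<300)&(v>195)&(v<235)&(s<170)&(P[...,2]>.079)],"bridge")
line(P[ok&(u>220)&(u<300)&(v>195)&(v<235)&(s<170)&(P[...,2]>.085)],"bridgetop")
o=ok&(im[...,0]>170)&(im[...,2]<90)&(im[...,1]<150)&(u>225)&(u<300)&(v>200); line(P[o],"orange")
b=ok&(im[...,2]-im[...,0]>60)&(u>220)&(u<310)&(v>155)&(v<225)
for i,q in enumerate([b&(u<265),b&(u>=275)]):
    p=P[q]; f=np.polyfit(p[:,1],p[:,0],1); print("blue",len(p),np.median(p,0).round(4),"yaw",np.degrees(np.arctan(-f[0])).round(2))
E
```

```text
handle 54 c [0.5518 0.1424] [0.0921 0.0102] 3.1 fit yaw deg 0.76 med [0.5553 0.1422 0.0706] xr 0.5056 0.5979 zmax 0.0748
bridge 104 c [ 0.551 -0.063] [0.1018 0.0127] 1.8 fit yaw deg 0.59 med [ 0.5441 -0.0672  0.0833] xr 0.5001 0.602 zmax 0.089
bridgetop 37 c [ 0.5406 -0.0631] [0.0812 0.0127] 1.4 fit yaw deg 1.02 med [ 0.5341 -0.0659  0.0877] xr 0.5001 0.5813 zmax 0.0895
orange 833 c [ 0.5744 -0.1704] [0.1266 0.3153] 13.0 fit yaw deg -1.64 med [ 0.5515 -0.0552  0.0163] xr 0.4893 0.6715 zmax 0.021
blue 125 [0.4944 0.0377 0.0492] yaw 0.44
blue 108 [0.6082 0.0387 0.0495] yaw 0.68
```

Call:
jog_arm --pt "0 0 0 0 0 0.14 -0.29" --pt "0 0 0 0 0 0.14 -0.29" --pt "0 0 0 0 0 0.14 -0.29" --pt "0 0 0 0 0 0.147 -0.29" --pt "0.4 -1 0 0 0 0 -0.29" --pt "0.4 -1 0 0 0 0 -0.29" --pt "0.4 -1 0 0 0 0 -0.29" --pt "0.4 -1 0 0 0 0 -0.29" --grip_force 40

```text
t: 0.9
tool_pos: [0.3068, -0.4795, 0.2306]
tool_rot: [-3.14, -0.018, 0.001]
contact_force: [0.3, -0.3, 0.2]
opening: 0.0305
grip_force: 0.0
```

Call:
jog_arm --pt "0.4 -1 0 0 0 0 -0.29" --pt "0.4 -1 0 0 0 0 -0.29" --pt "0.4 -1 0 0 0 0 -0.29" --pt "0.4 -1 0 0 0 0 -0.29" --pt "0.4 -1 0 0 0 0 -0.29" --pt "0.4 -1 0 0 0 0 -0.29" --pt "0.4 -1 0 0 0 0 -0.29" --pt "0.4 -1 0 0 0 0 -0.29"

```text
t: 1.7
tool_pos: [0.3691, -0.3185, 0.231]
tool_rot: [-3.141, -0.018, 0.0]
contact_force: [0.5, -0.6, -0.5]
opening: 0.0305
grip_force: 0.0
```

Call:
jog_arm --pt "0.4 -1 0 0 0 0 -0.29" --pt "0.4 -1 0 0 0 0 -0.29" --pt "0.4 -1 0 0 0 0 -0.29" --pt "0.4 -1 0 0 0 0 -0.29" --pt "0.4 -1 0 0 0 0 -0.29" --pt "0.4 -1 0 0 0 0 -0.29" --pt "0.4 -1 0 0 0 0 -0.29" --pt "0.4 -1 0 0 0 0 -0.29"

```text
t: 2.5
tool_pos: [0.4311, -0.1578, 0.231]
tool_rot: [-3.141, -0.018, 0.0]
contact_force: [-0.0, -0.5, 0.2]
opening: 0.0306
grip_force: 0.0
```

Call:
jog_arm --pt "0.4 -1 0 0 0 0 -0.29" --pt "0.4 -1 0 0 0 0 -0.29" --pt "0.4 -1 0 0 0 0 -0.29" --pt "0.4 -1 0 0 0 0 -0.29" --pt "0.4 -1 0 0 0 0 -0.29" --pt "0.4 -1 0 0 0 0 -0.29" --pt "0.4 -1 0 0 0 0 -0.29" --pt "0.4 -1 0 0 0 0 -0.29"

```text
t: 3.3
tool_pos: [0.4931, 0.0028, 0.231]
tool_rot: [-3.142, -0.018, 0.001]
contact_force: [0.1, -0.4, -0.3]
opening: 0.0301
grip_force: 0.0
```

Call:
jog_arm --pt "0.4 -1 0 0 0 0 -0.29" --pt "0.4 -1 0 0 0 0 -0.29" --pt "0.4 -1 0 0 0 0 -0.29" --pt "0.4 -1 0 0 0 0 -0.29" --pt "0.4 -1 0 0 0 0 -0.29" --pt "0.4 -1 0 0 0 0 -0.29" --pt "0.4 -0.8 0 0 0 0 -0.29" --pt "0 0 0 0 0 0 -0.29"

```text
t: 4.1
tool_pos: [0.5478, 0.1399, 0.231]
tool_rot: [-3.141, -0.022, 0.001]
contact_force: [-0.5, -0.7, 0.2]
opening: 0.0298
grip_force: 0.0
```

```bash
python3 - <<'E'
from h import *
K,T,im,d=grab("wrist"); cv2.imwrite("pics/w1.png",im[...,::-1]); np.savez("w1.npz",K=K,T=T,im=im,d=d)
print(T.round(3),ctrl.get_obs()["tool_pos"],ctrl.get_obs()["q"].round(2))
E
```

```text
[[ 0.014 -0.958 -0.286  0.62 ]
 [-1.    -0.014 -0.003  0.141]
 [-0.001  0.286 -0.958  0.373]
 [ 0.     0.     0.     1.   ]] [0.5475569  0.1388898  0.23095454] [ 0.12 -0.09  1.75 -0.    1.48  1.67]
```

View pics/w1.png

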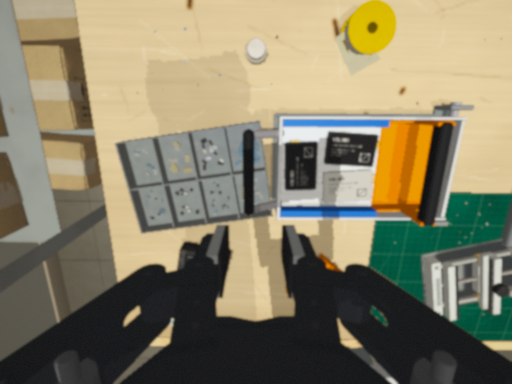

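Wrist view: the handle bar spans (249,130)-(249,213), batteries are at about (300,165), (352,148) and (347,185), and the scoop bridge is at (437,172). Next I measure these by casting rays.

```bash
python3 - <<'E'
from h import *
z=np.load("w1.npz"); im=z["im"].astype(int); s=im.sum(-1); K,T=z["K"],z["T"]; P=cloud(K,T,z["d"])
def bar(u0,u1,v0,v1,zt,n):
    m=np.zeros(s.shape,np.uint8); m[v0:v1,u0:u1]=(s[v0:v1,u0:u1]<110); k,l,st,c=cv2.connectedComponentsWithStats(m); i=1+st[1:,4].argmax()
    vv,uu=np.nonzero(l==i); p=plane(K,T,np.c_[uu,vv],zt); r=cv2.minAreaRect(p[:,:2].astype(np.float32)); print(n,st[i],np.round(r[0],4),np.round(r[1],4),round(r[2],2)); q=P[l==i]; q=q[q[:,2]>.05]
    print(np.median(q,0).round(4),np.percentile(q[:,2],[5,95]).round(4))
    f=np.polyfit(p[:,0],p[:,1],1); print("yaw",np.degrees(np.arctan(f[0])).round(2))
bar(236,262,120,222,.070,"handle"); bar(415,458,115,232,.085,"bridge")
E
```

```text
handle [244 131   9  83 651] [0.5478 0.1481] [0.0975 0.0093] 0.62
[0.5499 0.1477 0.0734] [0.0716 0.0749]
yaw 0.65
bridge [418 126  26  97 806] [ 0.5512 -0.0534] [0.109  0.0108] 0.71
[ 0.5554 -0.0542  0.084 ] [0.0775 0.0876]
yaw 1.35
```

Call:
jog_arm --pt "0.1 -0.2 1 0 0 0 -0.29" --pt "0 -0.2 1 0 0 0 -0.29" --pt "0 0 1 0 0 0 -0.29" --pt "0 0 1 0 0 0 -0.29" --pt "0 0 1 0 0 0 -0.29" --pt "0 0 1 0 0 0 -0.29" --pt "0 0 0.7 0 0 0 -0.29" --pt "0 0 0 0 0 0 -0.29"

```text
t: 4.95
tool_pos: [0.5476, 0.1454, 0.0947]
tool_rot: [3.141, 0.017, -0.008]
contact_force: [0.0, -0.2, -0.5]
opening: 0.0301
grip_force: 0.0
```

Call:
jog_arm --pt "0.1 -0.08 0.6 0 0 0 -0.29" --pt "0 0 0.6 0 0 0 -0.29" --pt "0 0 0.6 0 0 0 -0.29" --pt "0 0 0.5 0 0 0 -0.29" --pt "0 0 0 0 0 0 -0.6" --pt "0 0 0 0 0 0 -1" --pt "0 0 0 0 0 0 -1" --pt "0 0 0 0 0 0 -1" --grip_force 40

```text
t: 5.75
tool_pos: [0.5504, 0.1477, 0.0506]
tool_rot: [3.141, 0.018, -0.004]
contact_force: [-2.9, -0.5, -3.1]
opening: 0.0127
grip_force: 38.9
```

Call:
jog_arm --pt "0 0 0 0 0 0 -1" --pt "0 0 0 0 0 0 -1"

```text
t: 5.95
tool_pos: [0.5505, 0.1477, 0.0507]
tool_rot: [3.141, 0.018, -0.004]
contact_force: [-6.7, -2.0, -4.0]
opening: 0.0125
grip_force: 38.9
```

Call:
jog_arm --pt "0 0.04 -0.322 0.0318 0 0 -1" --pt "0 0.088 -0.643 0.0637 0 0 -1" --pt "0 0.088 -0.643 0.0637 0 0 -1" --pt "0 0.04 -0.322 0.0318 0 0 -1"

```text
t: 6.35
tool_pos: [0.5505, 0.1401, 0.0903]
tool_rot: [-2.989, -0.017, 0.005]
contact_force: [-7.1, -1.0, -3.2]
opening: 0.0124
grip_force: 39.5
```

Call:
jog_arm --pt "0 0.049 -0.387 0.0382 0 0 -1" --pt "0 0.049 -0.387 0.0382 0 0 -1" --pt "0 0.049 -0.387 0.0382 0 0 -1" --pt "0 0.049 -0.387 0.0382 0 0 -1" --pt "0 0.049 -0.387 0.0382 0 0 -1" --pt "0 0.049 -0.387 0.0382 0 0 -1" --pt "0 0.049 -0.387 0.0382 0 0 -1" --pt "0 0 0 0 0 0 -1"

```text
t: 7.15
tool_pos: [0.5507, 0.1203, 0.1411]
tool_rot: [-2.781, -0.016, 0.006]
contact_force: [-7.8, 0.0, -2.9]
opening: 0.0124
grip_force: 39.7
```

Call:
jog_arm --pt "0 0.033 -0.258 0.0255 0 0 -1" --pt "0 0.033 -0.258 0.0255 0 0 -1" --pt "0 0.033 -0.258 0.0255 0 0 -1" --pt "0 0.033 -0.258 0.0255 0 0 -1" --pt "0 0.033 -0.258 0.0255 0 0 -1" --pt "0 0 0 0 0 0 -1" --pt "0 0 0 0 0 0 -1" --pt "0 0 0 0 0 0 -1"

```text
t: 7.95
tool_pos: [0.5509, 0.1076, 0.163]
tool_rot: [-2.682, -0.017, 0.007]
contact_force: [-7.0, -1.0, -3.2]
opening: 0.0123
grip_force: 39.9
```

```bash
python3 - <<'E'
from h import *
K,T,im,d=grab("side"); K2,T2,im2,d2=grab("wrist")
a=cv2.resize(im[120:280,200:340,::-1],None,fx=2.4,fy=2.4,interpolation=cv2.INTER_CUBIC)
b=im2[...,::-1]; b=b[:384]
c=np.zeros((384,336+464,3),np.uint8); c[:384,:336]=a; c[:,336:]=b[:,48:]
cv2.imwrite("pics/t1.png",c); print(ctrl.get_obs()["q"].round(2))
E
```

```text
[-0.16 -0.04  1.87  0.46  1.41  1.3 ]
```

View pics/t1.png

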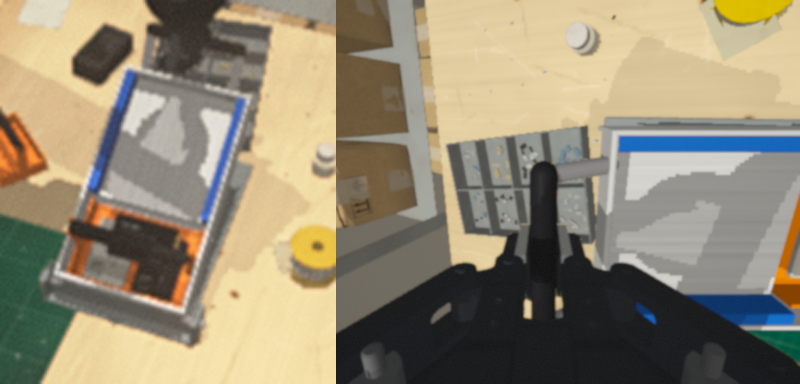

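Both views show the deck empty, with the two black and one grey battery in the scoop at about (125,260) in the left panel. I'll raise the tray a little more so they settle at the back, then lower it slowly.

Call:
jog_arm --pt "0 0.033 -0.258 0.0255 0 0 -1" --pt "0 0.033 -0.258 0.0255 0 0 -1" --pt "0 0.033 -0.258 0.0255 0 0 -1" --pt "0 0.033 -0.258 0.0255 0 0 -1" --pt "0 0.033 -0.258 0.0255 0 0 -1" --pt "0 0 0 0 0 0 -1" --pt "0 0 0 0 0 0 -1" --pt "0 0 0 0 0 0 -1"

```text
t: 8.85
tool_pos: [0.551, 0.0924, 0.1841]
tool_rot: [-2.582, -0.017, 0.007]
contact_force: [-8.5, -0.5, -1.6]
opening: 0.0125
grip_force: 40.0
```

```bash
python3 - <<'E'
from h import *
K,T,im,d=grab("side"); np.savez("side1.npz",K=K,T=T,im=im,d=d); print(ctrl.get_obs()["tool_pos"],ctrl.get_obs()["tool_rot"],ctrl.get_obs()["t"])
t=np.pi-np.linalg.norm(ctrl.get_obs()["tool_rot"]); print("tilt",t)
P=cloud(K,T,d); h=np.array([.5525,-.111,.022]); c,s=np.cos(t),np.sin(t)
Q=P-h; y=Q[...,1]*c+Q[...,2]*s; z=-Q[...,1]*s+Q[...,2]*c; x=Q[...,0]
rgb=im.astype(int); S=rgb.sum(-1); sat=rgb.max(-1)-rgb.min(-1)
# top-down grid inside well, 6mm cells: height over scoop underside (mm) and colour
ins=(abs(x)<.06)&(y>.0)&(y<.12)&(d>0)
for yy in np.arange(.114,0,-.006):
    r=""
    for xx in np.arange(-.06,.06,.006):
        m=ins&(x>=xx)&(x<xx+.006)&(y>=yy)&(y<yy+.006)
        if m.any():
            hz=np.median(z[m])*1000+9; col="o" if np.median(sat[m])>80 else ("k" if np.median(S[m])<200 else "g"); r+=f"{hz:4.0f}{col}"
        else: r+="   . "
    print(f"{yy*1000-49:4.0f}",r)
E
```

```text
[0.55100835 0.09239391 0.18412955] [-2.58211715 -0.01680933  0.00722812] 8.9
tilt 0.5594106773581045
  65   34g  16g  15g  16g  16g  14g  16g  16g  17g  15g  15g  16g  15g  14g  15g  14g  16g  17g  17g  34g
  59   34g  18g  16g  15g  15g  16g  16g  13g  15g  16g  15g  15g  16g  15g  15g  16g  16g  17g  33g  34g
  53   35g  16g  15g  15g  16g  15g  16g  16g  16g  16g  15g  16g  16g  14g  15g  15g  15g  16g  20g  35g
  47   34g  16g  15g  17g  15g  15g  15g  16g  17g  17g  16g  16g  15g  15g  16g  15g  15g  17g  36g  33g
  41   22g   8g  11g   5g   6g   7g   6g   4g   7g   9g   5g   6g   1g  11g   1g   1g   2g   2g   1g   0g
  35    9g   3g   2g   3g   4g   5g   5g   6g   7g   5g   6g   3g   6g   3g   4g   5g   5g   2g   3g -62g
  29   19o   4o   2o   3o   4o   3o   4o   3o   3o   2o   1o   3o   3o   2o   2o   3o   3o   1o   3o -57g
  23   19o   4o   3o   3o   5o   4o   5g   5g   4o   4o   1o   5o   5o   7o   7o   5o   6g   2o   3o -51g
  17   14o   2o   7g   7g   8g   8g   9g   8g   8g   3o   8g   8k   8k   7k   8k   7k   7k   5g   1o -53g
  11   18o   5o   8g   8g   8g   8g   8g   9g
[... 314 characters left out ...]
 75k  75k  75k  74k  74k  73k  74k  75k  73k  73k  75k  75k  75k
 -13   23o  25g  10g  11g   9g  14k  15k  14k  13k  14k  12k  12k  13k  13k  11k  12g   8k   8k   3o  70o
 -19   17o   4o   7g   8g   8g  13k  11k  11k  12k  12k  13k  12k  12k  13k  12k   9g   5k   4o   3o  26g
 -25   17o   3o   7g   7g   8g  13k  13k  13k  12k  12k  12k  11k  11k  11k  11k  10k   8k   6o   3o  26g
 -31   17o   4o   6g   9g   7g  12k  12k  13k  12k  12k  13k  13k  12g  13k  11k  11k   6k   4o   2o  24o
 -37   20o   4o   8g   8g   8g  12k  12k  13k  11k  12k  12k  11k  12k  12k  11k   9k   7k   3o   4o  26o
 -43   25o  27o  24o  24g  26g  26g  26g  26o  26g  25g  23g  27g  26g  28g  28g  24g  27g  26g  29o  29g
```

Call:
jog_arm --pt "0 -0.018 0.194 -0.0191 0 0 -1" --pt "0 -0.037 0.388 -0.0382 0 0 -1" --pt "0 -0.037 0.388 -0.0382 0 0 -1" --pt "0 -0.037 0.388 -0.0382 0 0 -1" --pt "0 -0.037 0.388 -0.0382 0 0 -1" --pt "0 -0.037 0.388 -0.0382 0 0 -1" --pt "0 -0.037 0.388 -0.0382 0 0 -1" --pt "0 -0.037 0.388 -0.0382 0 0 -1"

```text
t: 9.7
tool_pos: [0.5507, 0.1236, 0.1345]
tool_rot: [-2.807, -0.018, 0.006]
contact_force: [-7.8, -0.4, -2.9]
opening: 0.0125
grip_force: 40.0
```

Call:
jog_arm --pt "0 -0.037 0.388 -0.0382 0 0 -1" --pt "0 -0.037 0.388 -0.0382 0 0 -1" --pt "0 -0.037 0.388 -0.0382 0 0 -1" --pt "0 -0.037 0.388 -0.0382 0 0 -1" --pt "0 -0.037 0.388 -0.0382 0 0 -1" --pt "0 -0.037 0.388 -0.0382 0 0 -1" --pt "0 -0.037 0.388 -0.0382 0 0 -1" --pt "0 0 0 0 0 0 -1"

```text
t: 10.5
tool_pos: [0.5505, 0.1422, 0.0824]
tool_rot: [-3.016, -0.019, 0.005]
contact_force: [-6.7, -0.7, -2.8]
opening: 0.0129
grip_force: 40.0
```

Call:
jog_arm --pt "0 -0.037 0.388 -0.0382 0 0 -1" --pt "0 -0.037 0.388 -0.0382 0 0 -1" --pt "0 -0.037 0.388 -0.0382 0 0 -1" --pt "0 -0.024 0.26 -0.0255 0 0 -1" --pt "0 -0.012 0.14 -0.012 0 0 -1" --pt "0 0 0 0 0 0 -1" --pt "0 0 0 0 0 0 -1"

```text
t: 11.2
tool_pos: [0.5505, 0.1476, 0.0522]
tool_rot: [-3.134, -0.018, 0.005]
contact_force: [-7.2, 0.3, -2.6]
opening: 0.0126
grip_force: 40.1
```

Call:
jog_arm --pt "0 0 0.07 -0.008 0 0 -1" --pt "0 0 0 0 0 0 -0.29" --pt "0 0 0 0 0 0 -0.29" --pt "0 0 0 0 0 0 -0.29" --pt "0 0 -0.5 0 0 0 -0.29" --pt "0 0 -1 0 0 0 -0.29" --pt "0 0 -1 0 0 0 -0.29" --pt "0 0 -1 0 0 0 -0.29"

```text
t: 12.0
tool_pos: [0.5522, 0.1474, 0.1229]
tool_rot: [-3.142, -0.018, -0.003]
contact_force: [0.2, 0.0, 0.4]
opening: 0.0303
grip_force: 0.0
```

Call:
jog_arm --pt "0 0 -1 0 0 0 -0.29" --pt "0 0 -1 0 0 0 -0.29" --pt "0 0.8 -0.5 0 0 0 -0.29" --pt "0 1 0 0 0 0 -0.29" --pt "0 1 0 0 0 0 -0.29" --pt "0 1 0 0 0 0 -0.29" --pt "0 1 0 0 0 0 -0.29" --pt "0 0 0 0 0 0 -0.29"

```text
t: 12.8
tool_pos: [0.5527, 0.0486, 0.1711]
tool_rot: [3.14, 0.013, 0.001]
contact_force: [-0.7, -0.3, 0.4]
opening: 0.0302
grip_force: 0.0
```

```bash
python3 - <<'E'
from h import *
print(ctrl.get_obs()["tool_pos"],ctrl.get_obs()["tool_rot"])
K2,T2,im2,d2=grab("wrist");K,T,im,d=grab("side"); np.savez("w2.npz",K=K2,T=T2,im=im2,d=d2); np.savez("side2.npz",K=K,T=T,im=im,d=d)
a=cv2.resize(im[120:280,200:340,::-1],None,fx=2.4,fy=2.4,interpolation=cv2.INTER_CUBIC)
c=np.zeros((384,336+464,3),np.uint8); c[:,:336]=a; c[:,336:]=im2[:,48:,::-1]; cv2.imwrite("pics/t2.png",c)
for n,im,P in (("wrist",im2,cloud(K2,T2,d2)),("side",im,cloud(K,T,d))):
    S=im.astype(int).sum(-1); p=P[(S<150)&(abs(P[...,0]-.55)<.062)&(abs(P[...,1]+.06)<.025)&(P[...,2]>.072)&(P[...,2]<.1)]
    if len(p)<10: continue
    t=p[p[:,2]>.085]; print(n,len(p),"y range",np.percentile(p[:,1],[2,50,98]).round(4),"x",np.percentile(p[:,0],[2,98]).round(4),"top",len(t),np.percentile(t[:,1],[5,50,95]).round(4),"z",np.percentile(p[:,2],98).round(4))
E
```

```text
[0.5527301  0.04860711 0.17108548] [3.14029514e+00 1.30413247e-02 7.21530497e-04]
wrist 2306 y range [-0.0687 -0.0599 -0.056 ] x [0.4998 0.6054] top 1685 [-0.0683 -0.0623 -0.0572] z 0.0889
side 70 y range [-0.0721 -0.0705 -0.0684] x [0.5021 0.5908] top 8 [-0.0718 -0.0708 -0.0677] z 0.0868
```

View pics/t2.png

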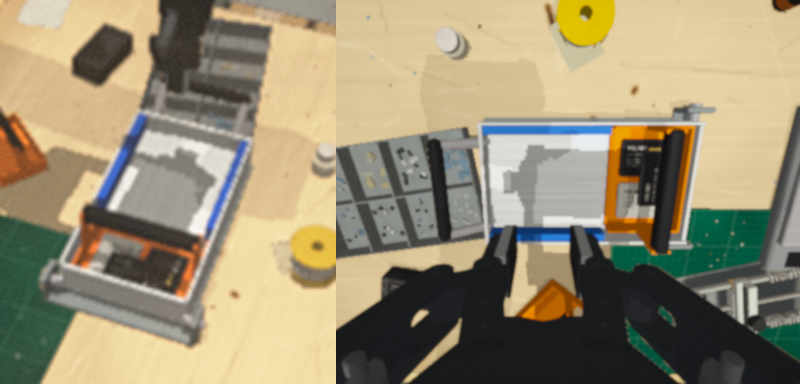

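The tray is flat and all three batteries lie in the scoop; the bridge is at about (668,190) in the right panel. Next I move over the bridge.

Call:
jog_arm --pt "0 0.8 0 0 0 0 -0.2" --pt "0 0.8 0 0 0 0 -0.2" --pt "0 0.8 0 0 0 0 -0.2" --pt "0 0.8 0.4 0 0 0 -0.2" --pt "0 0.8 0.6 0 0 0 -0.2" --pt "0 0.8 0.6 0 0 0 -0.2" --pt "0 0.8 0.6 0 0 0 -0.2" --pt "0 0 0 0 0 0 -0.2"

```text
t: 13.7
tool_pos: [0.5521, -0.0623, 0.1235]
tool_rot: [-3.141, -0.014, 0.008]
contact_force: [0.4, 0.7, -0.9]
opening: 0.0345
grip_force: 0.0
```

```bash
python3 - <<'E'
from h import *
print(ctrl.get_obs()["tool_pos"],ctrl.get_obs()["tool_rot"],ctrl.get_obs()["q"].round(2))
K2,T2,im2,d2=grab("wrist")
P=cloud(K2,T2,d2); S=im2.astype(int).sum(-1); p=P[(S<150)&(abs(P[...,0]-.55)<.062)&(abs(P[...,1]+.06)<.025)&(P[...,2]>.072)&(P[...,2]<.1)]
t=p[p[:,2]>.085]; print(len(t),np.percentile(t[:,1],[2,50,98]).round(4),np.percentile(t[:,0],[2,98]).round(4)); f=np.polyfit(t[:,0],t[:,1],1); print(np.degrees(f[0]),np.polyval(f,.552))
E
```

```text
[ 0.55207978 -0.06233623  0.12347593] [-3.14104848 -0.01415658  0.00822049] [-0.25 -0.02  1.87 -0.    1.29  1.32]
2631 [-0.07   -0.0639 -0.0573] [0.4989 0.6072]
0.6233474532082982 -0.06390398871582524
```

Call:
jog_arm --pt "0 0.065 0.6 0 0 0 -0.2" --pt "0 0 0.6 0 0 0 -0.2" --pt "0 0 0.6 0 0 0 -0.2" --pt "0 0 0.6 0 0 0 -0.2" --pt "0 0 0.4 0 0 0 -0.2" --pt "0 0 0.2 0 0 0 -0.2" --pt "0 0 0 0 0 0 -0.5" --pt "0 0 0 0 0 0 -0.8" --grip_force 50

```text
t: 14.55
tool_pos: [0.5543, -0.0621, 0.0672]
tool_rot: [3.141, 0.018, 0.001]
contact_force: [-0.4, 0.4, -1.4]
opening: 0.0128
grip_force: 51.7
```

Call:
jog_arm --pt "0 0 0 0 0 0 -1" --pt "0 0 0 0 0 0 -1" --pt "0 0 0 0 0 0 -1"

```text
t: 14.85
tool_pos: [0.554, -0.062, 0.0671]
tool_rot: [3.141, 0.018, 0.001]
contact_force: [-0.0, 0.5, -1.5]
opening: 0.0126
grip_force: 51.9
```

Call:
jog_arm --pt "0 0 0 0 0 0 -0.3" --pt "0 0 0 0 0 0 -0.3" --pt "0 0.06 0.2 0 0 0 -0.3" --pt "0 0 0.1 0 0 0 -0.3" --pt "0 0 0 0 0 0 -1" --pt "0 0 0 0 0 0 -1" --pt "0 0 0 0 0 0 -1" --pt "0 0 0 0 0 0 -1"

```text
t: 15.65
tool_pos: [0.5536, -0.0631, 0.0604]
tool_rot: [3.141, 0.018, -0.001]
contact_force: [-0.4, 1.0, -2.4]
opening: 0.0129
grip_force: 50.3
```

Grasp height is good now. Lift slowly.

Call:
jog_arm --pt "0 0 -0.05 0 0 0 -1" --pt "0 0 -0.1 0 0 0 -1" --pt "0 0 -0.2 0 0 0 -1" --pt "0 0 -0.3 0 0 0 -1" --pt "0 0 -0.3 0 0 0 -1" --pt "0 0 -0.3 0 0 0 -1" --pt "0 0 -0.3 0 0 0 -1" --pt "0 0 -0.3 0 0 0 -1"

```text
t: 16.45
tool_pos: [0.5541, -0.0632, 0.0986]
tool_rot: [3.141, 0.018, 0.001]
contact_force: [0.5, -0.1, -2.3]
opening: 0.0134
grip_force: 50.3
```

Call:
jog_arm --pt "0 0 -0.3 0 0 0 -1" --pt "0 0 -0.3 0 0 0 -1" --pt "0 0 -0.3 0 0 0 -1" --pt "0 0 -0.3 0 0 0 -1" --pt "0 0 -0.3 0 0 0 -1" --pt "0 0 -0.2 0 0 0 -1" --pt "0 0 -0.1 0 0 0 -1" --pt "0 0 0 0 0 0 -1"

```text
t: 17.25
tool_pos: [0.5541, -0.0632, 0.1342]
tool_rot: [3.141, 0.018, 0.001]
contact_force: [-0.1, -0.1, -1.9]
opening: 0.0128
grip_force: 50.3
```

```bash
python3 - <<'E'
from h import *
o=ctrl.get_obs(); print(o["tool_pos"],o["tool_rot"],o["contact_force"],o["wrist_torque"])
K,T,im,d=grab("side"); np.savez("side3.npz",K=K,T=T,im=im,d=d)
cv2.imwrite("pics/t3.png",cv2.resize(im[120:300,180:340,::-1],None,fx=3,fy=3,interpolation=cv2.INTER_CUBIC))
E
```

```text
[ 0.5541223  -0.06320753  0.13421029] [3.14095305e+00 1.80778415e-02 7.96280972e-04] [-0.08212604 -0.10770357 -1.93461224] [ 0.0105629  -0.02589561  0.02516497]
```

View pics/t3.png

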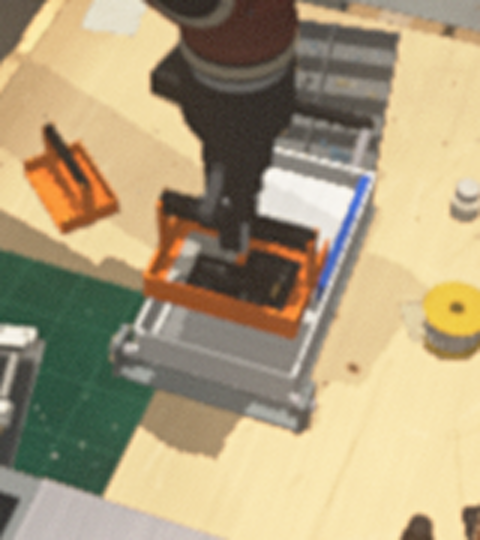

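The scoop is lifted level, with two black and one grey battery inside, at about (235,275). Now I carry it gently to the scale.

Call:
jog_arm --pt "0 0.1 0 0 0 0 -1" --pt "0 0.2 0 0 0 0 -1" --pt "0 0.3 0 0 0 0 -1" --pt "0 0.4 0 0 0 0 -1" --pt "0 0.4 0 0 0 0 -1" --pt "0 0.4 0 0 0 0 -1" --pt "0 0.4 0 0 0 0 -1" --pt "0 0.4 0 0 0 0 -1"

```text
t: 18.1
tool_pos: [0.5546, -0.116, 0.1339]
tool_rot: [3.141, 0.017, 0.0]
contact_force: [-0.1, 0.2, -3.4]
opening: 0.013
grip_force: 50.3
```

Call:
jog_arm --pt "0 0.4 0 0 0 0 -1" --pt "0 0.4 0 0 0 0 -1" --pt "0 0.4 0 0 0 0 -1" --pt "0 0.4 0 0 0 0 -1" --pt "0 0.4 0 0 0 0 -1" --pt "0 0.4 0 0 0 0 -1" --pt "0 0.4 0 0 0 0 -1" --pt "0 0.4 0 0 0 0 -1"

```text
t: 18.9
tool_pos: [0.5553, -0.1798, 0.1339]
tool_rot: [3.141, 0.018, -0.0]
contact_force: [0.2, 0.5, -3.0]
opening: 0.013
grip_force: 50.3
```

Call:
jog_arm --pt "0 0.4 0 0 0 0 -1" --pt "0 0.4 0 0 0 0 -1" --pt "0 0.4 0 0 0 0 -1" --pt "0 0.4 0 0 0 0 -1" --pt "0 0.4 0 0 0 0 -1" --pt "0 0.4 0 0 0 0 -1" --pt "0 0.4 0 0 0 0 -1" --pt "0 0.4 0 0 0 0 -1"

```text
t: 19.7
tool_pos: [0.556, -0.2438, 0.1339]
tool_rot: [3.141, 0.018, -0.0]
contact_force: [-0.1, 0.0, -2.7]
opening: 0.0132
grip_force: 50.3
```

Call:
jog_arm --pt "0 0.4 0 0 0 0 -1" --pt "0 0.4 0 0 0 0 -1" --pt "0 0.4 0 0 0 0 -1" --pt "0 0.4 0 0 0 0 -1" --pt "0 0.4 0 0 0 0 -1" --pt "0 0.4 0 0 0 0 -1" --pt "0 0.4 0 0 0 0 -1" --pt "0 0.35 0 0 0 0 -1"

```text
t: 20.5
tool_pos: [0.5568, -0.3069, 0.134]
tool_rot: [3.141, 0.018, 0.0]
contact_force: [-0.3, -0.4, -2.1]
opening: 0.0127
grip_force: 50.3
```

Call:
jog_arm --pt "0 0.25 0 0 0 0 -1" --pt "0 0.15 0 0 0 0 -1" --pt "0 0.08 0 0 0 0 -1" --pt "0 0 0 0 0 0 -1"

```text
t: 20.9
tool_pos: [0.5569, -0.3158, 0.1339]
tool_rot: [3.141, 0.018, -0.0]
contact_force: [0.8, 0.5, -3.3]
opening: 0.013
grip_force: 50.3
```

```bash
python3 - <<'E'
from h import *
K2,T2,im2,d2=grab("wrist");K,T,im,d=grab("side"); np.savez("side4.npz",K=K,T=T,im=im,d=d)
a=cv2.resize(im[210:384,120:300,::-1],None,fx=2.2,fy=2.2,interpolation=cv2.INTER_CUBIC)[:384]
c=np.zeros((384,a.shape[1]+400,3),np.uint8); c[:a.shape[0],:a.shape[1]]=a; c[:,a.shape[1]:]=im2[:,60:460,::-1]; cv2.imwrite("pics/t4.png",c)
P=cloud(K2,T2,d2); m=(P[...,2]>.02)&(P[...,2]<.032)&(P[...,1]<-.2); p=P[m]; print(len(p),np.percentile(p[:,0],[1,99]),np.percentile(p[:,1],[1,99]))
E
```

```text
22378 [0.46089323 0.7147017 ] [-0.56025121 -0.23804682]
```

View pics/t4.png

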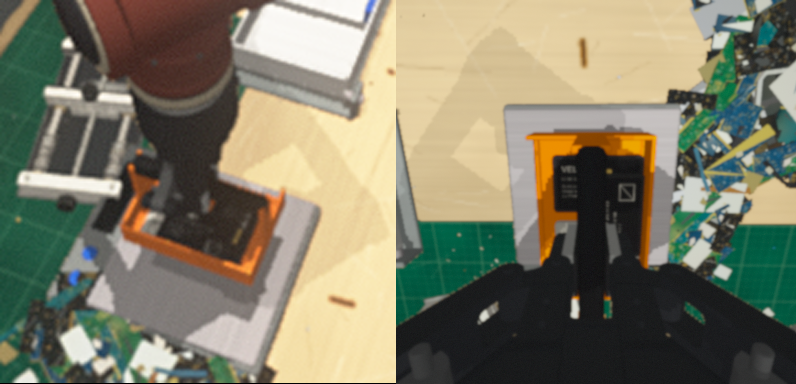

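The scoop hangs over the platform's middle, with the batteries inside. Lowering.

Call:
jog_arm --pt "-0.05 0 0.1 0 0 0 -1" --pt "-0.05 0 0.2 0 0 0 -1" --pt "-0.05 0 0.3 0 0 0 -1" --pt "0 0 0.4 0 0 0 -1" --pt "0 0 0.4 0 0 0 -1" --pt "0 0 0.4 0 0 0 -1" --pt "0 0 0.3 0 0 0 -1" --pt "0 0 0.2 0 0 0 -1"

```text
t: 21.8
tool_pos: [0.5535, -0.3156, 0.0868]
tool_rot: [-3.141, -0.018, 0.002]
contact_force: [-0.6, -0.1, -2.4]
opening: 0.013
grip_force: 50.3
```

Call:
jog_arm --pt "0 0 0.1 0 0 0 -1" --pt "0 0 0.1 0 0 0 -1" --pt "0 0 0.05 0 0 0 -1" --pt "0 0 0 0 0 0 -1"

```text
t: 22.2
tool_pos: [0.554, -0.3159, 0.0832]
tool_rot: [3.141, 0.018, 0.0]
contact_force: [0.0, 0.4, -2.3]
opening: 0.0131
grip_force: 50.3
```

Call:
jog_arm --pt "0 0 0.06 0 0 0 -1" --pt "0 0 0.06 0 0 0 -1" --pt "0 0 0.06 0 0 0 -1" --pt "0 0 0.06 0 0 0 -1" --pt "0 0 0.06 0 0 0 -1" --pt "0 0 0.06 0 0 0 -1" --pt "0 0 0.05 0 0 0 -1" --pt "0 0 0 0 0 0 -1"

```text
t: 23.0
tool_pos: [0.5537, -0.3157, 0.0745]
tool_rot: [3.141, 0.018, -0.001]
contact_force: [0.0, 0.7, -2.8]
opening: 0.0135
grip_force: 50.3
```

Call:
jog_arm --pt "0 0 0.025 0 0 0 -1" --pt "0 0 0.025 0 0 0 -1" --pt "0 0 0.025 0 0 0 -1" --pt "0 0 0 0 0 0 -1"

```text
t: 23.4
tool_pos: [0.5539, -0.3159, 0.0734]
tool_rot: [3.141, 0.018, 0.0]
contact_force: [0.2, 0.4, -1.6]
opening: 0.0133
grip_force: 50.3
```

Call:
jog_arm --pt "0 0 0.025 0 0 0 -1" --pt "0 0 0.025 0 0 0 -1" --pt "0 0 0 0 0 0 -1"

```text
t: 23.7
tool_pos: [0.5541, -0.3159, 0.0733]
tool_rot: [3.141, 0.018, 0.001]
contact_force: [-2.6, 3.1, 5.2]
opening: 0.0132
grip_force: 51.3
```

Contact was made at the expected height. Releasing and retreating.

Call:
jog_arm --pt "0 0 -0.02 0 0 0 -1" --pt "0 0 0 0 0 0 -0.6" --pt "0 0 0 0 0 0 -0.3" --pt "0 0 0 0 0 0 -0.2" --pt "0 0 -0.1 0 0 0 -0.2" --pt "0 0 -0.3 0 0 0 -0.2" --pt "0 0 -0.8 0 0 0 -0.2" --pt "0 0 -1 0 0 0 -0.2"

```text
t: 24.5
tool_pos: [0.5536, -0.3156, 0.1174]
tool_rot: [-3.141, -0.018, 0.001]
contact_force: [0.7, -0.3, -1.2]
opening: 0.0344
grip_force: 0.0
```

Call:
jog_arm --pt "0 0 -1 0 0 0 -0.2" --pt "0 0 -1 0 0 0 -0.2" --pt "0 0 -1 0 0 0 -0.2" --pt "0 0 -1 0 0 0 -0.2" --pt "0 0 -1 0 0 0 -0.2" --pt "-1 0 0 0 0 0 -0.2" --pt "-1 0 0 0 0 0 -0.2" --pt "0 0 0 0 0 0 -0.2"

```text
t: 25.3
tool_pos: [0.5129, -0.3165, 0.2186]
tool_rot: [3.14, 0.016, 0.002]
contact_force: [0.3, 0.8, 0.5]
opening: 0.0342
grip_force: 0.0
```

```bash
python3 - <<'E'
from h import *
K2,T2,im2,d2=grab("wrist");K,T,im,d=grab("side")
a=cv2.resize(im[110:384,120:350,::-1],None,fx=1.4,fy=1.4,interpolation=cv2.INTER_CUBIC)[:384]
c=np.zeros((384,a.shape[1]+400,3),np.uint8); c[:a.shape[0],:a.shape[1]]=a; c[:,a.shape[1]:]=im2[:,60:460,::-1]; cv2.imwrite("pics/t5.png",c)
P=cloud(K2,T2,d2); S=im2.astype(int).sum(-1); p=P[(S<150)&(P[...,2]>.092)&(P[...,2]<.11)&(abs(P[...,1]+.316)<.03)]; print(len(p),np.percentile(p,[2,50,98],axis=0).round(4))
Q=cloud(K,T,d); w=(abs(Q[...,0]-.553)<.07)&(Q[...,1]>.1)&(Q[...,1]<.16)&(Q[...,2]>.055)&(Q[...,2]<.1); print("handle z",np.percentile(Q[w][:,2],[50,98]))
E
```

```text
1502 [[ 0.4997 -0.3219  0.0974]
 [ 0.5597 -0.3157  0.1007]
 [ 0.6064 -0.3094  0.1023]]
handle z [0.07069056 0.07725164]
```

View pics/t5.png

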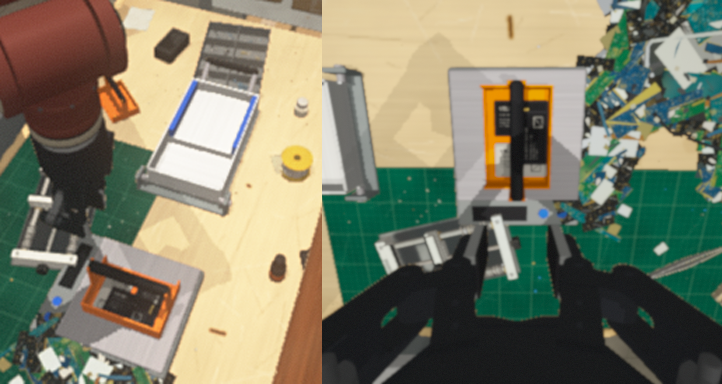

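The scoop stands level and centred on the platform with all three batteries in it, at (517,137) in the right panel. The tray is flat and empty, and the bystanders have not moved.

```bash
python3 -c "
from station import ctrl
print(ctrl.finish_job())"
```

```text
the job is handed in; nothing more can be done
None
```

The job is handed in: the scoop stands level in the middle of the scale platform with all three batteries in it, the tray is flat again, and the bottle, reel and adapter are where they were; no verdict was shown.

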